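# Close two specimen jars, each with the stopper that fits

## Robot

A 6-joint arm with a two-finger parallel gripper is mounted at the origin on a cart in front of the work surface, level with it; the furniture and walls round the work are solid. World frame = base frame: x ahead of the robot, y to its left, z up, the work surface at z = 0. Lengths are in mm, angles in rad, forces in N, time in s.
With the tool pointing down it reaches from about 275 to 750 mm from the base axis. Payload 10.2 kg.
Tool frame: the origin (TCP) lies midway between the tips of the shut fingers; the grasp point (between the pads) lies 19 mm behind it; z points along the fingers, y is the direction in which the jaws open and shut (so a half turn about z gives the same grasp; the last joint's range is limited). The gripper opens to 85 mm and grips with 20 to 120 N. Pads are 22 mm wide; open, the fingers measure 114 mm over their backs; the gripper's body (76 mm by 85 mm) begins 54 mm behind the grasp point. The pads swing forward as they close: fully open they stand 13 mm farther back than shut.
Start: joints at [-1.494, 0.313, 1.498, -0, 1.331, -0.223], TCP at [155.035, -501.593, 231.294] pointing down, gripper open.
Joint ranges: [-2.94, 2.94], [-0.97, 2.17], [0.19, 2.56], [-1.23, 4.37], [0.02, 3.11], [-2.88, 2.88]. Speed limits (rad/s): [2.39, 2.39, 3.01, 3.14, 3.14, 3.14].

## Interface

Orientations are given as a unit quaternion [w, x, y, z].
In Python, from rig import ctrl, capture, calibration, order gives the robot as it stands.
- The arm moves only by the tool jog_arm, never from a script. Its argument "rows" is a list that holds one entry, the list of rows, each a list of 6 numbers: the shift along the tool's x, y, z as a fraction of full scale, then the turn, a rotation vector about the tool's x, y, z as a fraction of full scale. In form: [[[x, y, z, ax, ay, az], ...]]. A call has 1 to 8 rows; each row is the pose to reach, as a shift and turn from the pose commanded when the call began, along the tool's axes at that moment; what a row does not reach only later rows make up. Full scale, the value 1, is 0.15 m for a shift and pi/2 rad for a turn. A row lasts 1/12 s, in which the tool goes at most 41.7 mm and 7.16 degrees, less where a joint would pass 70% of its speed; a pose out of reach is approached as far as the arm can. A call with a number of a shift or a turn outside -1 to 1 is refused whole. A call with a gripper value outside its range is refused whole. "jaw" is the gripper command: -1 is fully open, 1 is shut, values between are in proportion, set as the call begins (left out, the last holds). The fingers move at their own pace and stop on an object; "grip_force" is the grip in N (left out, the last holds). Time passes only in rows, so rows that repeat a pose let the fingers close. It gives the time, the measured TCP pose, the force and the opening at its end, in the units of the state.
- ctrl.sense(): the state, without advancing time (a new reading comes with each control period).
- capture(name): name is "scene" or "top"; returns the picture (400x640x3 uint8, red, green, blue); there is no depth.
- calibration(name): a dict with "fov_y" (degrees; the focal length in pixels is half the picture's height over the tangent of half this angle, whatever the lens; pixels are square), "cx", "cy" (the principal point, pixels), "view" (4x4, takes a point from world to camera coordinates). Camera axes: x right, y down, z forward; pixel columns grow to the right and rows downward; lengths in mm; the calibration is good to about 2 mm. A picture is of the moment at which its call begins. calibration takes no time and is no camera call.
- order.finish_job(): hands the job in, once; it reports no verdict.
The state is a dict: "time_s": time; "joints": joint angles; "dq": joint speeds; "tau": joint torques, N m; "eef_pos": TCP position; "ee_rot": TCP orientation; "force": force on the tool from outside, world axes, zero at the start; "wrist_torque": the same for the moment, N m; "grip_width": opening from 0.0 (shut) to 1.0 (fully open).
Only numpy, scipy, OpenCV 4.12 (cv2) and the standard library are available. Lean on these libraries where they do the work, as an engineer would, in place of code of your own. Each camera call takes 0.05 s, during which the arm holds its last target.

## Task

Two white specimen jars stand open and their two orange stoppers stand beside them; the sizes differ only a little. Close each jar with the stopper that fits its mouth, so that each stopper sits fully home with its flange flat on the rim, and leave both jars standing upright on the worktop.

Things in the scene. Friction and masses are not known exactly. Their poses are not given: they have to be found in the camera images.
- large_jar: The larger of two open white specimen jars with a blue band, standing upright and loose, 0.45 kg: a straight round cup 66 mm in outer diameter and 66 mm tall, round mouth 54 mm across, inside floor 12 mm above the underside. It is closed by the larger stopper. Origin: centre of the underside, z up.
- small_jar: The smaller of two open white specimen jars with a blue band, standing upright and loose, 0.45 kg: a straight round cup 58 mm in outer diameter and 66 mm tall, round mouth 46 mm across, inside floor 12 mm above the underside. It is closed by the smaller stopper. Origin: centre of the underside, z up.
- large_stopper: The larger of two orange stoppers, 54 mm tall, 50 g, loose, standing on its plug. From below: plug 22 mm long, tapering from 34 mm to 48 mm wide in 12 mm, then to 50 mm; flange 68 mm wide, 6 mm thick; round grip knob 26 mm wide, 26 mm tall. Fits the larger jar; jams about 12 mm too high in the smaller. Origin: centre of the plug's foot, z up; seated, it is 44 mm above the jar's underside, flange flat on the rim.
- small_stopper: The smaller of two orange stoppers, 54 mm tall, 50 g, loose, standing on its plug. From below: plug 22 mm long, tapering from 28 mm to 40 mm wide in 12 mm, then to 42 mm; flange 60 mm wide, 6 mm thick; round grip knob 26 mm wide, 26 mm tall. Fits the smaller jar; loose in the larger. Origin: centre of the plug's foot, z up; seated, it is 44 mm above the jar's underside, flange flat on the rim.
There are look-alikes about, which are no part of the job. What is shaped like the small_stopper but brown is not meant.

How it is judged (in metres and radians):
At the end, for the whole second after the job is handed in: Each stopper sits in its own jar: within 10 mm of the jar's axis, foot 38 to 50 mm above the jar's underside (44 mm is fully home), within 10 degrees of upright. Both jars stand on the worktop (within 10 mm of its height), within 10 degrees of upright, all at rest (horizontal distance between large_stopper and large_jar below 0.01 m and z of large_stopper in the frame of large_jar between 0.038 and 0.05 m and angle between each of large_stopper, large_jar, small_stopper, small_jar's own z axis and vertical below 0.175 rad and linear speed of each of large_stopper, large_jar, small_stopper, small_jar below 0.02 m/s and horizontal distance between small_stopper and small_jar below 0.01 m and z of small_stopper in the frame of small_jar between 0.038 and 0.05 m and height (world z) of large_jar between -0.01 and 0.01 m and height (world z) of small_jar between -0.01 and 0.01 m); the robot touches nothing.
It also fails if it takes over 58 s, if anything falls off the work surface, if the arm or the gripper's body presses on something with over 40 N, if the wrist force passes 120 N, or if a joint passes its speed limit or range.

## Working session

There is one attempt and no reset: what is moved stays moved. The work goes in short steps, Python scripts to look and compute and a tool call to move; the robot and the scene stay as the last step left them, time stands still between calls to the robot, and variables do not carry over. Pictures are saved under pics/ and viewed, and the job is handed in when it is done.

Besides the shell and the picture viewer there is one more tool, called after "Call:" as name([rows], argument=value, ...), one row to a line, values as JSON. jog_arm: Moves the arm, as the interface text tells. Shift numbers are shares of 0.15 m and turn numbers shares of pi/2 rad, none past 1 either way. Its arguments: {"type":"object","properties":{"rows":{"type":"array","items":{"type":"array","items":{"type":"array","items":{"type":"number"}}}},"jaw":{"type":"number"},"grip_force":{"type":"number"}},"required":["rows"]}

```bash
ls; mkdir -p pics; python3 - <<'E'
from rig import ctrl,capture,calibration
import cv2
for n in("scene","top"):
    im=capture(n); cv2.imwrite(f"pics/{n}0.png",im[:,:,::-1]); print(calibration(n))
print(ctrl.sense())
E
```

```text
pics
{'fov_y': 45.06431338469907, 'cx': 319.57931270315817, 'cy': 200.87223517381014, 'view': array([[-8.86445780e-01, -4.62605128e-01, -1.45042976e-02,
         5.74903499e+02],
       [-3.39650271e-01,  6.71488317e-01, -6.58590263e-01,
        -1.69395965e+01],
       [ 3.14406699e-01, -5.78878171e-01, -7.52361942e-01,
         1.23866522e+03],
       [ 0.00000000e+00,  0.00000000e+00,  0.00000000e+00,
         1.00000000e+00]])}
{'fov_y': 57.791255634043864, 'cx': 326.80517805174213, 'cy': 194.26970817730822, 'view': array([[-1.89150767e-02, -9.99818668e-01, -2.20263189e-03,
         3.29596650e+02],
       [-9.86985201e-01,  1.90240708e-02, -1.59681867e-01,
         4.73787246e+02],
       [ 1.59694814e-01, -8.46429673e-04, -9.87166070e-01,
         1.04936370e+03],
       [ 0.00000000e+00,  0.00000000e+00,  0.00000000e+00,
         1.00000000e+00]])}
{'time_s': 0.1, 'joints': array([-1.49440589e+00,  3.13397993e-01,  1.49840537e+00,  1.62540087e-06,
        1.33098886e+00, -2.23402636e-01]), 'dq': array([-0.00098627, -0.00164416, -0.00131338,  0.00030363,  0.00035482,
        0.00016718]), 'tau': array([ 2.70851619e-03, -4.12897539e+01, -2.60139531e+01, -2.14798861e-04,
        3.04343237e-03, -1.02658841e-06]), 'eef_pos': array([ 155.01270733, -501.33854687,  230.77362235]), 'ee_rot': array([-5.98104519e-04,  9.88786385e-01,  1.49335614e-01,  4.48351481e-05]), 'force': array([ 0.35448852, -0.58389179,  0.00507551]), 'wrist_torque': array([-0.04361839,  0.00080412, -0.01464208]), 'grip_width': 0.9977573237348524}
```

View pics/scene0.png

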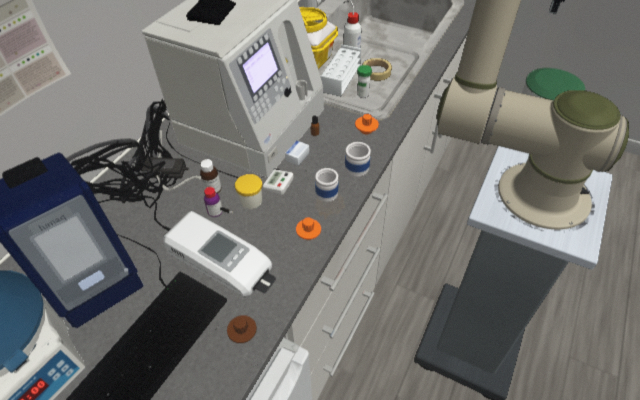

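View pics/top0.png

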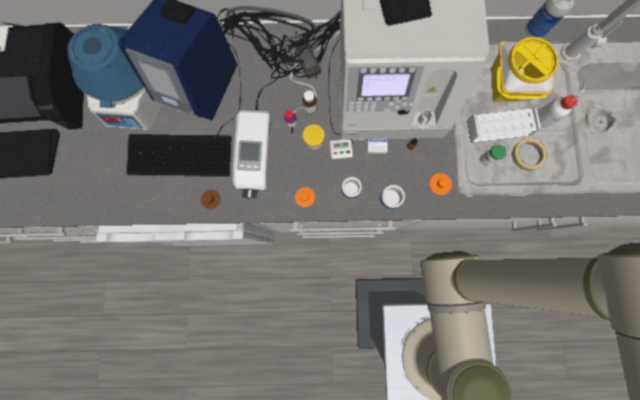

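```bash
python3 - <<'E'
import cv2,numpy as np
t=cv2.imread("pics/top0.png");s=cv2.imread("pics/scene0.png")
def c(im,x0,y0,w,h,k):
    return cv2.resize(im[y0:y0+h,x0:x0+w],None,fx=k,fy=k,interpolation=cv2.INTER_CUBIC)
cv2.imwrite("pics/t1.png",c(t,290,165,170,50,4.7))
cv2.imwrite("pics/s1.png",c(s,290,105,100,140,4))
def hsvb(im):
    h=cv2.cvtColor(im,cv2.COLOR_BGR2HSV)
    m=((h[...,0]>5)&(h[...,0]<18)&(h[...,1]>180)&(h[...,2]>120)).astype(np.uint8)
    n,l,st,ce=cv2.connectedComponentsWithStats(m)
    for i in range(1,n):
        if st[i,4]>60: print(st[i],ce[i])
print('t');hsvb(t);print('s');hsvb(s)
E
```

```text
t
[430 174  21  20 336] [440.09821429 183.54761905]
[296 188  18  18 258] [304.76356589 196.72093023]
s
[355 114  23  19 303] [366.48184818 123.58085809]
[296 218  25  21 396] [308.02020202 228.41414141]
```

View pics/t1.png

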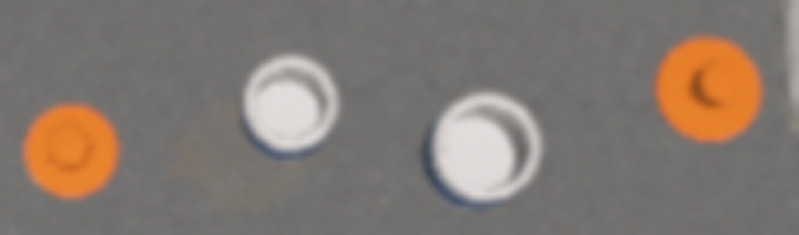

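View pics/s1.png

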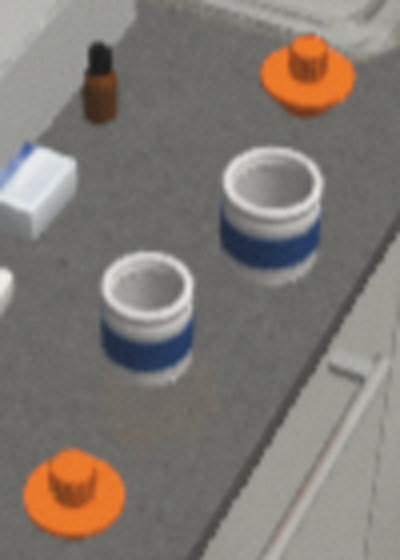

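```bash
cat > h.py <<'E'
import numpy as np,cv2
from rig import ctrl,capture,calibration
from scipy.optimize import least_squares
C={n:calibration(n) for n in("scene","top")}
def proj(n,P):
    c=C[n];P=np.atleast_2d(P);q=P@c["view"][:3,:3].T+c["view"][:3,3];f=200/np.tan(np.radians(c["fov_y"]/2))
    return np.c_[f*q[:,0]/q[:,2]+c["cx"],f*q[:,1]/q[:,2]+c["cy"]]
def solve(obs,z):
    r=least_squares(lambda p:np.concatenate([(proj(n,[p[0],p[1],z])[0]-o) for n,o in obs.items()]),[400,0])
    return r.x,r.fun
def circ(x,y,z,r,k=60):
    a=np.linspace(0,2*np.pi,k);return np.c_[x+r*np.cos(a),y+r*np.sin(a),0*a+z]
E
cat > m.py <<'E'
from h import *
T=lambda X,Y:((X+.5)/4.7-.5+290,(Y+.5)/4.7-.5+165)
S=lambda X,Y:((X+.5)/4-.5+290,(Y+.5)/4-.5+105)
D={"LS":(T(708.5,90),S(308,77),26,34),"SS":(T(71.5,151),S(75,494),26,30),
"LJ":(T(487,147),S(272,185),66,33),"SJ":(T(292,102),S(147,288),66,29)}
t=cv2.imread("pics/t1.png");s=cv2.imread("pics/s1.png")
for k,(a,b,z,r) in D.items():
    for ob in ({"top":a},{"scene":b},{"top":a,"scene":b}):
        p,f=solve(ob,z);print(k,list(ob),p.round(1),f.round(2))
    for zz,rr in((z,r),):
        P=circ(*p,zz,rr)
        q=(proj("top",P)-[290,165]+.5)*4.7-.5;cv2.polylines(t,[q.astype(int)],1,(0,255,0))
        q=(proj("scene",P)-[290,105]+.5)*4-.5;cv2.polylines(s,[q.astype(int)],1,(0,255,0))
cv2.imwrite("pics/t2.png",t);cv2.imwrite("pics/s2.png",s)
E
python3 m.py
```

```text
LS ['top'] [507.8 -26.3] [-0. -0.]
LS ['scene'] [507.3 -23.9] [0. 0.]
LS ['top', 'scene'] [507.7 -25.5] [-0.26  0.04  0.09 -0.36]
SS ['top'] [475.7 387.3] [0. 0.]
SS ['scene'] [475.8 387.7] [0. 0.]
SS ['top', 'scene'] [475.8 387.5] [-0.07 -0.02  0.04 -0.05]
LJ ['top'] [467.  126.6] [ 0. -0.]
LJ ['scene'] [466.7 131.5] [-0.  0.]
LJ ['top', 'scene'] [467.2 128.5] [-0.66 -0.03  0.32 -0.75]
SJ ['top'] [497.8 246.9] [0. 0.]
SJ ['scene'] [497.1 251.5] [-0.  0.]
SJ ['top', 'scene'] [497.7 249. ] [-0.7   0.04  0.26 -0.74]
```

View pics/t2.png

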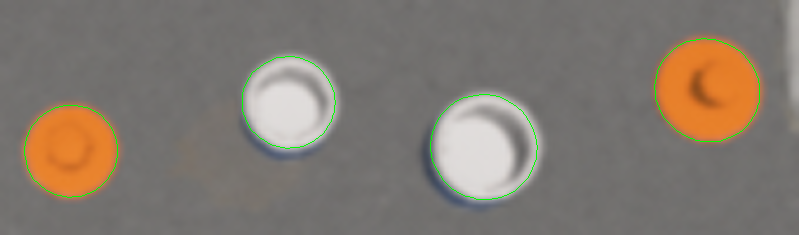

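View pics/s2.png

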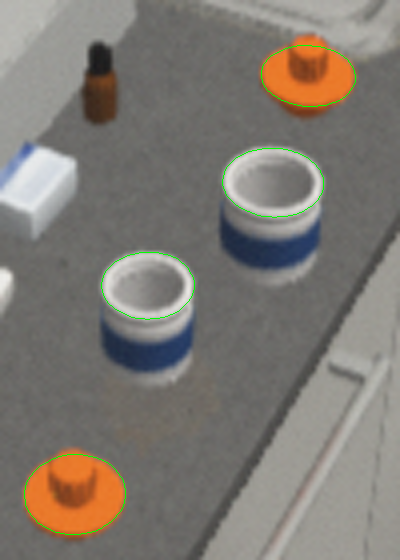

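```bash
cat > go.py <<'E'
from h import *
from scipy.spatial.transform import Rotation as R
import sys
s=ctrl.sense();w,x,y,z=s["ee_rot"];r=R.from_quat([x,y,z,w])
tgt=np.array([float(v) for v in sys.argv[1:4]]);yaw=.3
d=r.inv().apply(tgt-s["eef_pos"])
print("t",round(s["time_s"],2),"pos",s["eef_pos"].round(1),"F",s["force"].round(1),"w",round(s["grip_width"],3),"j",s["joints"].round(2))
tr=R.from_matrix(np.array([[np.cos(yaw),np.sin(yaw),0],[np.sin(yaw),-np.cos(yaw),0],[0,0,-1]]).T)
print("shift/150",(d/150).round(3),"mm",d.round(1),"turn",((r.inv()*tr).as_rotvec()/(np.pi/2)).round(4))
E
python3 go.py 507.7 -25.5 231
python3 - <<'E'
from h import *
c=C["scene"]
def unp(n,u,v,z):
    p=least_squares(lambda p:proj(n,[p[0],p[1],z])[0]-[u,v],[500,0]).x;return p.round(0)
for u,v in((265,170),(322,108),(315,130)):print(unp("scene",u,v,0))
E
```

```text
t 0.1 pos [ 155.  -501.3  230.8] F [ 0.4 -0.6  0. ] w 0.998 j [-1.49  0.31  1.5   0.    1.33 -0.22]
shift/150 [ 3.183e+00 -2.336e+00  2.000e-03] mm [ 4.775e+02 -3.505e+02  3.000e-01] turn [-0.0007 -0.0002 -0.0001]
[687. 248.]
[672. -61.]
[643.  40.]
```

Call:
jog_arm([
  [[0.2, -0.15, 0, 0, 0, 0], [0.4, -0.3, 0, 0, 0, 0], [0.6, -0.44, 0, 0, 0, 0], [0.8, -0.58, 0, 0, 0, 0]],
], jaw=-1, grip_force=40)

```text
time_s: 0.43
eef_pos: [244.6, -381.4, 231.0]
ee_rot: [-0.0, 0.989, 0.149, -0.0]
force: [-0.1, -0.3, 0.0]
grip_width: 0.998
```

Call:
jog_arm([
  [[0.2, -0.15, 0, 0, 0, 0], [0.4, -0.3, 0, 0, 0, 0], [0.6, -0.44, 0, 0, 0, 0], [0.8, -0.58, 0, 0, 0, 0]],
])

```text
time_s: 0.77
eef_pos: [333.6, -262.7, 231.2]
ee_rot: [-0.0, 0.989, 0.149, -0.0]
force: [0.5, -0.8, -0.7]
grip_width: 0.996
```

Call:
jog_arm([
  [[0.2, -0.15, 0, 0, 0, 0], [0.4, -0.3, 0, 0, 0, 0], [0.6, -0.44, 0, 0, 0, 0], [0.8, -0.58, 0, 0, 0, 0]],
])

```text
time_s: 1.1
eef_pos: [422.6, -144.1, 231.2]
ee_rot: [-0.0, 0.989, 0.149, -0.0]
force: [0.1, -1.2, 0.1]
grip_width: 0.999
```

Call:
jog_arm([
  [[0.2, -0.15, 0.2, 0, 0, 0], [0.4, -0.3, 0.4, 0, 0, 0], [0.6, -0.44, 0.6, 0, 0, 0], [0.78, -0.59, 0.7, 0, 0, 0], [0.78, -0.59, 0.8, 0, 0, 0], [0.78, -0.59, 0.8, 0, 0, 0]],
])

```text
time_s: 1.6
eef_pos: [506.4, -24.0, 107.2]
ee_rot: [-0.002, 0.989, 0.151, -0.003]
force: [0.6, 0.8, -0.4]
grip_width: 0.995
```

```bash
python3 go.py 507.7 -25.5 32; python3 - <<'E'
from h import *
for n in("scene","top"):
    im=capture(n)[:,:,::-1];cv2.imwrite(f"pics/{n}1.png",im)
E
```

```text
t 1.6 pos [506.4 -24.  107.2] F [ 0.6  0.8 -0.4] w 0.995 j [-0.28  0.41  1.71  0.    1.03  0.99]
shift/150 [0.008 0.014 0.501] mm [ 1.2  2.2 75.2] turn [-0.0027  0.0037  0.002 ]
```

View pics/scene1.png

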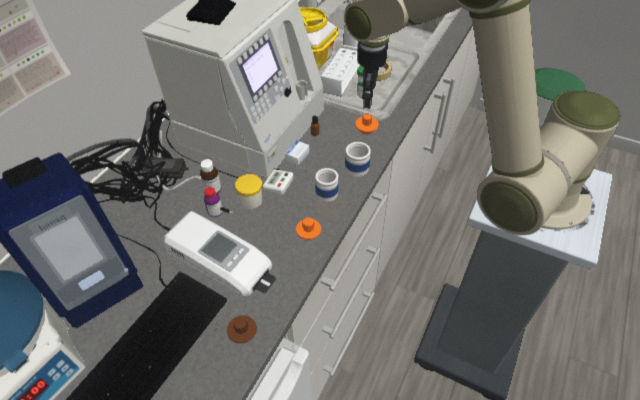

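Call:
jog_arm([
  [[0, 0, 0.1, 0, 0, 0], [0, 0, 0.2, 0, 0, 0], [0, 0, 0.3, 0, 0, 0], [0, 0, 0.3, 0, 0, 0], [0, 0, 0.3, 0, 0, 0]],
])

```text
time_s: 2.12
eef_pos: [507.6, -27.8, 67.3]
ee_rot: [0.0, 0.989, 0.149, 0.0]
force: [-0.3, -0.5, -1.1]
grip_width: 0.997
```

```bash
python3 go.py 507.7 -25.5 33
```

```text
t 2.12 pos [507.6 -27.8  67.3] F [-0.3 -0.5 -1.1] w 0.997 j [-0.29  0.47  1.74 -0.    0.93  0.99]
shift/150 [ 0.005 -0.014  0.229] mm [ 0.7 -2.1 34.3] turn [ 0.0003 -0.0004 -0.0009]
```

Call:
jog_arm([
  [[0, -0.01, 0.08, 0, 0, 0], [0, -0.01, 0.16, 0, 0, 0], [0, -0.01, 0.22, 0, 0, 0], [0, -0.01, 0.22, 0, 0, 0]],
])

```text
time_s: 2.45
eef_pos: [506.8, -25.7, 33.1]
ee_rot: [-0.0, 0.989, 0.149, -0.0]
force: [0.6, 0.2, -0.2]
grip_width: 0.997
```

Call:
jog_arm([
  [[0, 0, 0, 0, 0, 0], [0, 0, 0, 0, 0, 0], [0, 0, 0, 0, 0, 0], [0, 0, 0, 0, 0, 0], [0, 0, 0, 0, 0, 0], [0, 0, 0, 0, 0, 0], [0, 0, 0, 0, 0, 0], [0, 0, 0, 0, 0, 0]],
], jaw=1, grip_force=40)

```text
time_s: 3.12
eef_pos: [507.4, -25.5, 33.8]
ee_rot: [0.0, 0.989, 0.149, 0.0]
force: [-0.8, 0.2, 6.5]
grip_width: 0.285
```

```bash
python3 go.py 507.7 -25.5 130; python3 - <<'E'
from h import *
for n in("scene","top"):
    im=capture(n)[:,:,::-1]
    c=im[60:160,310:430] if n=="scene" else im[130:230,380:500]
    cv2.imwrite(f"pics/{n}2.png",cv2.resize(c,None,fx=5,fy=5,interpolation=cv2.INTER_CUBIC))
E
```

```text
t 3.12 pos [507.4 -25.5  33.8] F [-0.8  0.2  6.5] w 0.285 j [-0.28  0.53  1.76  0.    0.85  0.99]
shift/150 [ 0.002  0.001 -0.642] mm [  0.3   0.2 -96.2] turn [ 0.0003 -0.0005 -0.0001]
```

View pics/scene2.png

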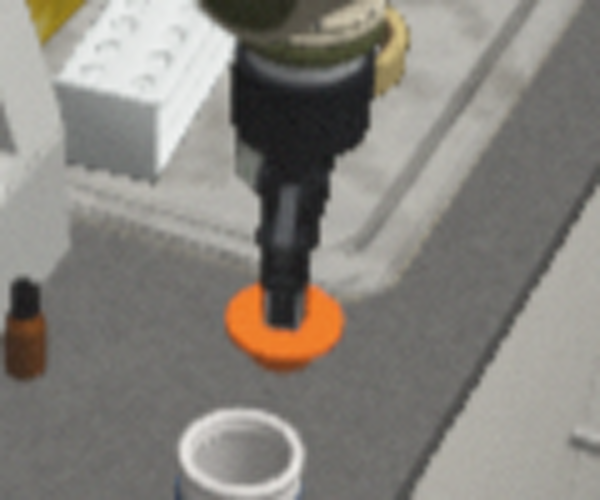

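The picture shows the fingers on the large stopper's knob (crop ~(285,310)), flange level; the opening 0.285 × 85 ≈ 24–26 mm matches the knob. Lifting.

Call:
jog_arm([
  [[0, 0, -0.05, 0, 0, 0], [0, 0, -0.15, 0, 0, 0], [0, 0, -0.3, 0, 0, 0], [0, 0, -0.45, 0, 0, 0], [0, 0, -0.6, 0, 0, 0], [0, 0, -0.6, 0, 0, 0], [0, 0, -0.6, 0, 0, 0]],
])

```text
time_s: 3.8
eef_pos: [507.4, -25.4, 124.2]
ee_rot: [0.0, 0.989, 0.149, 0.001]
force: [0.5, 0.0, -0.7]
grip_width: 0.291
```

```bash
python3 go.py 467.1 128.5 124; python3 - <<'E'
from h import *
for n in("scene","top"):
    im=capture(n)[:,:,::-1]
    c=im[60:160,310:430] if n=="scene" else im[130:230,380:500]
    cv2.imwrite(f"pics/{n}3.png",cv2.resize(c,None,fx=5,fy=5,interpolation=cv2.INTER_CUBIC))
E
```

```text
t 3.8 pos [507.4 -25.4 124.2] F [ 0.5  0.  -0.7] w 0.291 j [-0.28  0.39  1.69 -0.    1.06  0.99]
shift/150 [ 0.047 -1.06   0.   ] mm [   7.  -158.9    0. ] turn [ 0.0007 -0.001  -0.0001]
```

View pics/scene3.png

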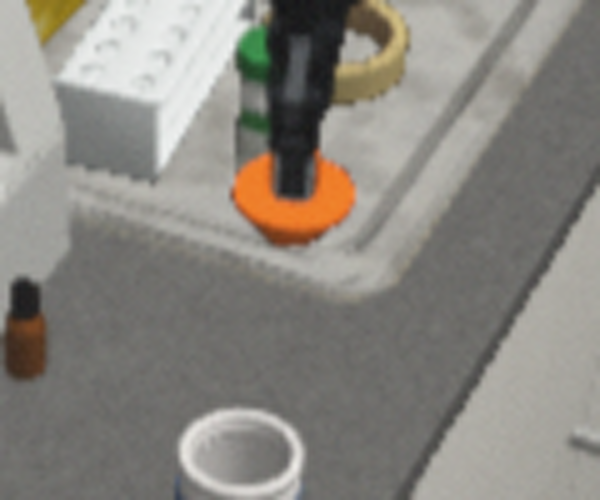

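The stopper is lifted level in the fingers (flange centre about crop (293,195)). Carrying it over the large jar.

Call:
jog_arm([
  [[0.01, -0.1, 0, 0, 0, 0], [0.02, -0.25, 0, 0, 0, 0], [0.03, -0.42, 0, 0, 0, 0], [0.04, -0.6, 0, 0, 0, 0], [0.045, -0.78, 0, 0, 0, 0], [0.045, -0.9, 0, 0, 0, 0], [0.047, -0.98, 0, 0, 0, 0], [0.047, -1, 0, 0, 0, 0]],
])

```text
time_s: 4.57
eef_pos: [468.6, 121.3, 122.5]
ee_rot: [-0.0, 0.989, 0.15, -0.001]
force: [-0.2, -0.2, -0.7]
grip_width: 0.286
```

Call:
jog_arm([
  [[0, -0.06, 0, 0, 0, 0], [0, -0.06, 0, 0, 0, 0], [0, -0.06, 0, 0, 0, 0], [0, -0.06, 0, 0, 0, 0]],
])

```text
time_s: 4.9
eef_pos: [467.1, 128.0, 123.2]
ee_rot: [0.0, 0.989, 0.149, -0.0]
force: [0.4, 0.7, -0.0]
grip_width: 0.287
```

```bash
python3 go.py 467.1 128.5 78; cat > look.py <<'E'
from h import *
import sys
k=sys.argv[1];us,vs,ut,vt=map(int,sys.argv[2:6])
o=[]
for n,u,v in(("scene",us,vs),("top",ut,vt)):
    im=capture(n)[:,:,::-1]
    o.append(cv2.resize(im[v-40:v+40,u-40:u+40],(400,400),interpolation=cv2.INTER_CUBIC))
cv2.imwrite(f"pics/{k}.png",np.hstack(o))
E
python3 look.py a4 357 150 393 190
```

```text
t 4.9 pos [467.1 128.  123.2] F [ 0.4  0.7 -0. ] w 0.287 j [ 0.03  0.34  1.76 -0.    1.04  1.3 ]
shift/150 [ 0.001 -0.003  0.301] mm [ 0.1 -0.5 45.2] turn [ 0.0001  0.     -0.0006]
```

View pics/a4.png

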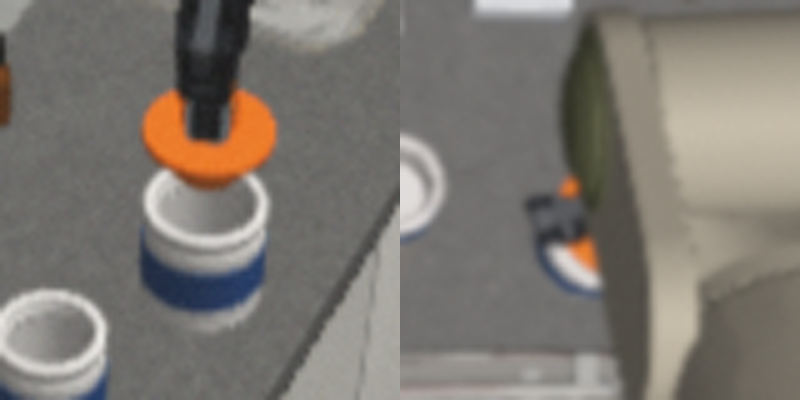

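```bash
python3 - <<'E'
from h import *
p=proj("scene",[[467.1,128,89+26],[467.1,128,66]]);print((p-[317,110]+.5)*5-.5)
E
```

```text
[[211.60543874 130.92905184]
 [207.21579553 202.0850655 ]]
```

Picture: flange at left-panel (210,131), rim centre about (206,203); model predicts (212,131) and (207,202), so alignment is within about 1 mm. Lowering.

Call:
jog_arm([
  [[0, 0, 0.05, 0, 0, 0], [0, 0, 0.1, 0, 0, 0], [0, 0, 0.15, 0, 0, 0], [0, 0, 0.19, 0, 0, 0], [0, 0, 0.22, 0, 0, 0], [0, 0, 0.24, 0, 0, 0], [0, 0, 0.24, 0, 0, 0]],
])

```text
time_s: 5.58
eef_pos: [466.7, 128.5, 86.6]
ee_rot: [0.0, 0.989, 0.149, -0.0]
force: [-0.1, -0.9, -0.8]
grip_width: 0.282
```

Call:
jog_arm([
  [[0, 0, 0.01, 0, 0, 0], [0, 0, 0.02, 0, 0, 0], [0, 0, 0.03, 0, 0, 0], [0, 0, 0.04, 0, 0, 0], [0, 0, 0.05, 0, 0, 0], [0, 0, 0.055, 0, 0, 0], [0, 0, 0.055, 0, 0, 0]],
])

```text
time_s: 6.17
eef_pos: [466.9, 128.6, 78.9]
ee_rot: [0.0, 0.989, 0.149, -0.0]
force: [0.5, -1.5, -0.0]
grip_width: 0.284
```

```bash
python3 go.py 467.1 128.5 78; 
python3 look.py a5 357 150 393 190
```

```text
t 6.17 pos [466.9 128.6  78.9] F [ 0.5 -1.5 -0. ] w 0.284 j [ 0.03  0.41  1.8  -0.    0.93  1.3 ]
shift/150 [0.001 0.001 0.006] mm [0.2 0.1 0.9] turn [ 0.      0.0001 -0.0001]
```

View pics/a5.png

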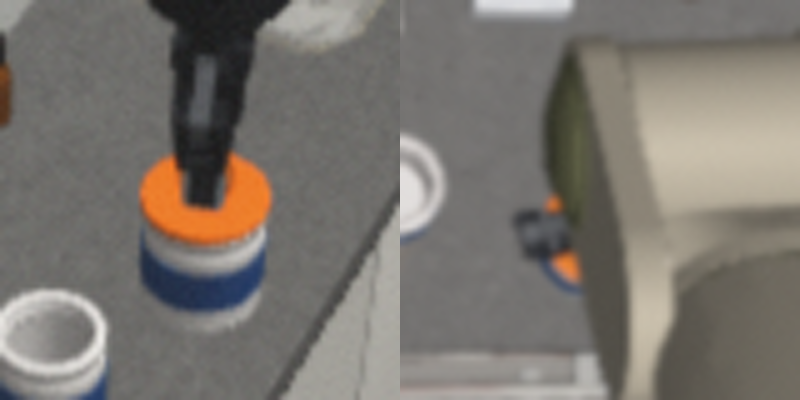

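The flange at (205,198) sits nearly on the rim, no resistance yet. Pressing the last couple of mm until force rises.

Call:
jog_arm([
  [[0, 0, 0.005, 0, 0, 0], [0, 0, 0.01, 0, 0, 0], [0, 0, 0.015, 0, 0, 0], [0, 0, 0.015, 0, 0, 0]],
])

```text
time_s: 6.6
eef_pos: [467.5, 128.5, 77.9]
ee_rot: [0.0, 0.989, 0.149, 0.001]
force: [-2.3, -3.5, 11.5]
grip_width: 0.285
```

Call:
jog_arm([
  [[0, 0, 0, 0, 0, 0], [0, 0, 0, 0, 0, 0], [0, 0, 0, 0, 0, 0], [0, 0, 0, 0, 0, 0], [0, 0, 0, 0, 0, 0], [0, 0, 0, 0, 0, 0], [0, 0, 0, 0, 0, 0]],
], jaw=-1)

```text
time_s: 7.18
eef_pos: [466.8, 128.6, 76.7]
ee_rot: [-0.0, 0.989, 0.149, -0.0]
force: [-1.0, -0.4, 0.4]
grip_width: 1.001
```

Call:
jog_arm([
  [[0, 0, -0.1, 0, 0, 0], [0, 0, -0.25, 0, 0, 0], [0, 0, -0.4, 0, 0, 0], [0, 0, -0.55, 0, 0, 0], [0, 0, -0.55, 0, 0, 0], [0, 0, -0.55, 0, 0, 0]],
])

```text
time_s: 7.68
eef_pos: [467.2, 128.7, 159.9]
ee_rot: [0.0, 0.989, 0.149, 0.001]
force: [-0.2, -0.2, -0.7]
grip_width: 0.997
```

```bash
python3 go.py 475.8 387.5 120; 
python3 look.py a6 357 150 393 190
```

```text
t 7.68 pos [467.2 128.7 159.9] F [-0.2 -0.2 -0.7] w 0.997 j [0.03 0.3  1.72 0.   1.12 1.3 ]
shift/150 [ 0.564 -1.632  0.266] mm [  84.6 -244.8   39.9] turn [ 0.0003 -0.0012 -0.0001]
```

View pics/a6.png

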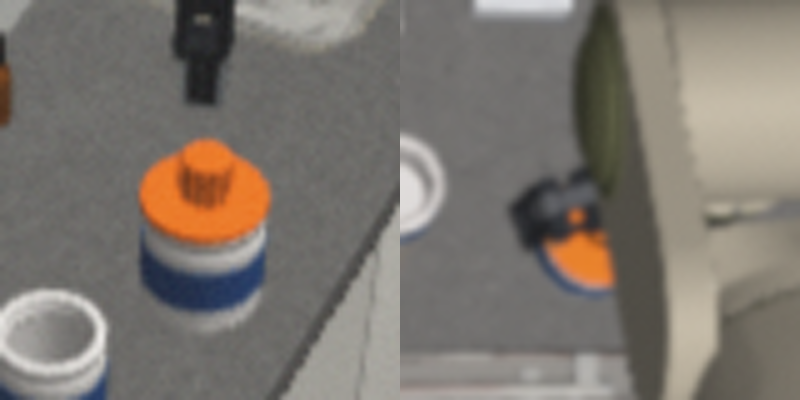

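The large stopper sits flat on the jar (flange ~(205,197)) and the jar has not moved. Now the small stopper.

Call:
jog_arm([
  [[0.07, -0.2, 0, 0, 0, 0], [0.14, -0.4, 0, 0, 0, 0], [0.21, -0.6, 0, 0, 0, 0], [0.28, -0.8, 0, 0, 0, 0], [0.34, -1, 0, 0, 0, 0]],
])

```text
time_s: 8.2
eef_pos: [470.7, 288.4, 157.9]
ee_rot: [0.0, 0.989, 0.149, -0.001]
force: [0.8, 0.0, -0.2]
grip_width: 0.998
```

Call:
jog_arm([
  [[0.07, -0.2, 0, 0, 0, 0], [0.14, -0.4, 0.1, 0, 0, 0], [0.2, -0.57, 0.2, 0, 0, 0], [0.224, -0.632, 0.27, 0, 0, 0], [0.224, -0.632, 0.35, 0, 0, 0], [0.224, -0.632, 0.4, 0, 0, 0], [0.224, -0.632, 0.4, 0, 0, 0], [0.224, -0.632, 0.4, 0, 0, 0]],
])

```text
time_s: 8.87
eef_pos: [475.5, 386.4, 99.1]
ee_rot: [0.0, 0.989, 0.149, -0.0]
force: [-0.4, -0.7, 1.1]
grip_width: 0.999
```

```bash
python3 go.py 475.8 387.5 34
```

```text
t 8.87 pos [475.5 386.4  99.1] F [-0.4 -0.7  1.1] w 0.999 j [ 0.49  0.63  1.38 -0.    1.14  1.76]
shift/150 [ 0.004 -0.006  0.434] mm [ 0.6 -1.  65.1] turn [ 0.0002  0.0006 -0.0009]
```

Call:
jog_arm([
  [[0, 0, 0.1, 0, 0, 0], [0, 0, 0.2, 0, 0, 0], [0, -0.006, 0.3, 0, 0, 0], [0.003, -0.006, 0.38, 0, 0, 0], [0.003, -0.006, 0.43, 0, 0, 0], [0.003, -0.006, 0.43, 0, 0, 0], [0.003, -0.006, 0.43, 0, 0, 0]],
])

```text
time_s: 9.45
eef_pos: [475.9, 388.3, 35.3]
ee_rot: [-0.0, 0.989, 0.149, 0.0]
force: [-0.3, -0.1, 0.6]
grip_width: 1.003
```

Call:
jog_arm([
  [[0, 0, 0, 0, 0, 0], [0, 0, 0, 0, 0, 0], [0, 0, 0, 0, 0, 0], [0, 0, 0, 0, 0, 0], [0, 0, 0, 0, 0, 0], [0, 0, 0, 0, 0, 0], [0, 0, 0, 0, 0, 0], [0, 0, 0, 0, 0, 0]],
], jaw=1)

```text
time_s: 10.12
eef_pos: [475.8, 388.6, 35.2]
ee_rot: [-0.0, 0.989, 0.149, 0.0]
force: [-0.7, -0.4, 3.9]
grip_width: 0.285
```

Call:
jog_arm([
  [[0, 0, -0.05, 0, 0, 0], [0, 0, -0.15, 0, 0, 0], [0, 0, -0.3, 0, 0, 0], [0, 0, -0.45, 0, 0, 0], [0, 0, -0.6, 0, 0, 0], [0, 0, -0.6, 0, 0, 0], [0, 0, -0.6, 0, 0, 0]],
])

```text
time_s: 10.7
eef_pos: [475.8, 388.7, 125.8]
ee_rot: [-0.0, 0.989, 0.149, 0.001]
force: [0.7, 0.2, -1.5]
grip_width: 0.287
```

```bash
python3 go.py 497.7 249 124
python3 look.py a7 312 200 320 190
```

```text
t 10.7 pos [475.8 388.7 125.8] F [ 0.7  0.2 -1.5] w 0.287 j [0.49 0.6  1.35 0.   1.19 1.77]
shift/150 [-0.136  0.933  0.011] mm [-20.4 139.9   1.7] turn [-0.0003 -0.0012 -0.0001]
```

View pics/a7.png

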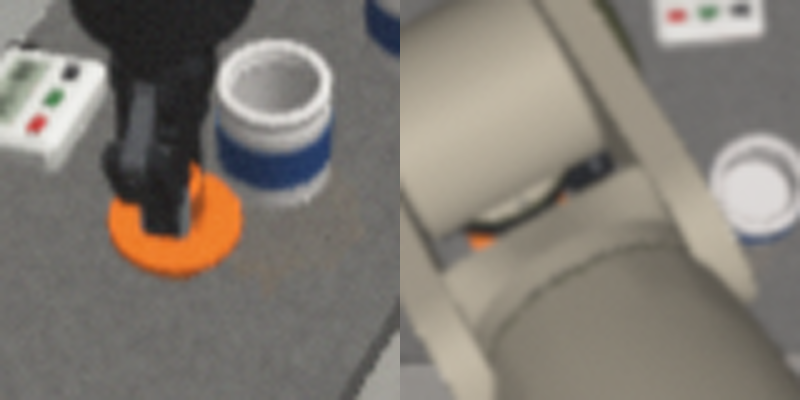

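The small stopper hangs level (flange ~(176,220)), next to the small jar (rim ~(275,83)).

Call:
jog_arm([
  [[-0.01, 0.08, 0, 0, 0, 0], [-0.03, 0.23, 0, 0, 0, 0], [-0.06, 0.4, 0, 0, 0, 0], [-0.08, 0.57, 0, 0, 0, 0], [-0.11, 0.74, 0, 0, 0, 0], [-0.125, 0.86, 0, 0, 0, 0], [-0.136, 0.933, 0, 0, 0, 0], [-0.136, 0.933, 0, 0, 0, 0]],
])

```text
time_s: 11.47
eef_pos: [497.6, 246.6, 124.2]
ee_rot: [0.0, 0.989, 0.148, -0.001]
force: [0.0, -0.2, -0.4]
grip_width: 0.284
```

Call:
jog_arm([
  [[0, 0, 0, 0, 0, 0], [0, 0, 0, 0, 0, 0], [0, 0, 0, 0, 0, 0]],
])

```text
time_s: 11.72
eef_pos: [497.1, 249.6, 124.6]
ee_rot: [-0.0, 0.989, 0.15, -0.0]
force: [0.3, 0.4, 0.1]
grip_width: 0.285
```

```bash
python3 go.py 497.7 249 79
python3 look.py a8 327 180 351 190
python3 - <<'E'
from h import *
p=proj("scene",[[497.7,249,90+26],[497.7,249,66]]);print((p-[287,140]+.5)*5-.5)
E
```

```text
t 11.72 pos [497.1 249.6 124.6] F [0.3 0.4 0.1] w 0.285 j [0.25 0.48 1.54 0.   1.12 1.52]
shift/150 [0.003 0.005 0.304] mm [ 0.4  0.8 45.6] turn [-0.0001  0.0001  0.0006]
[[199.79364894 109.22007719]
 [200.15598007 181.46297306]]
```

View pics/a8.png

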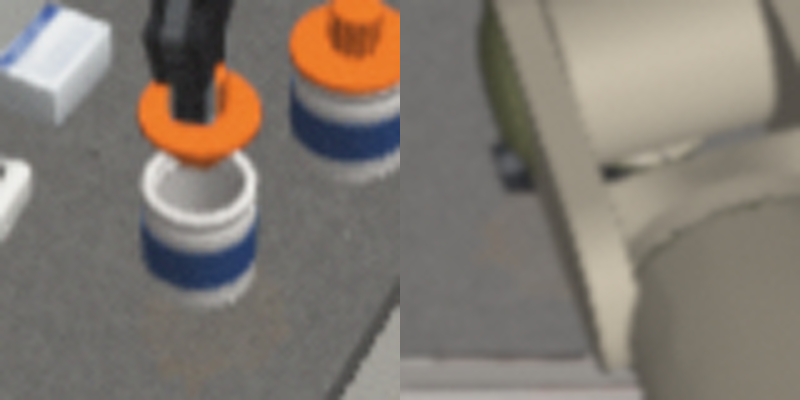

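Flange centre column 199.5 against rim 198.5: aligned. Lowering.

Call:
jog_arm([
  [[0, 0, 0.05, 0, 0, 0], [0, 0, 0.1, 0, 0, 0], [0, 0, 0.15, 0, 0, 0], [0, 0, 0.19, 0, 0, 0], [0, 0, 0.22, 0, 0, 0], [0, 0, 0.24, 0, 0, 0], [0, 0, 0.24, 0, 0, 0]],
])

```text
time_s: 12.4
eef_pos: [497.1, 248.7, 88.0]
ee_rot: [0.0, 0.989, 0.149, -0.001]
force: [-0.1, 0.5, -1.4]
grip_width: 0.286
```

Call:
jog_arm([
  [[0, 0, 0.01, 0, 0, 0], [0, 0, 0.02, 0, 0, 0], [0, 0, 0.03, 0, 0, 0], [0, 0, 0.04, 0, 0, 0], [0, 0, 0.05, 0, 0, 0], [0, 0, 0.05, 0, 0, 0], [0, 0, 0.05, 0, 0, 0]],
])

```text
time_s: 12.98
eef_pos: [497.4, 248.7, 81.2]
ee_rot: [0.0, 0.989, 0.149, -0.0]
force: [-0.1, -0.5, -0.2]
grip_width: 0.283
```

Call:
jog_arm([
  [[0, 0, 0.005, 0, 0, 0], [0, 0, 0.01, 0, 0, 0], [0, 0, 0.015, 0, 0, 0], [0, 0, 0.02, 0, 0, 0], [0, 0, 0.02, 0, 0, 0]],
])

```text
time_s: 13.4
eef_pos: [497.7, 248.9, 79.2]
ee_rot: [-0.0, 0.989, 0.149, 0.001]
force: [-1.8, -0.6, 6.7]
grip_width: 0.288
```

Contact at 79.2 = 35.2 + 44, so it is fully home. Releasing.

Call:
jog_arm([
  [[0, 0, 0, 0, 0, 0], [0, 0, 0, 0, 0, 0], [0, 0, 0, 0, 0, 0], [0, 0, 0, 0, 0, 0], [0, 0, 0, 0, 0, 0], [0, 0, 0, 0, 0, 0], [0, 0, 0, 0, 0, 0]],
], jaw=-1)

```text
time_s: 13.98
eef_pos: [497.4, 248.7, 78.2]
ee_rot: [0.0, 0.989, 0.149, -0.0]
force: [-0.4, -0.2, 0.2]
grip_width: 0.996
```

Call:
jog_arm([
  [[0, 0, -0.1, 0, 0, 0], [0, 0, -0.25, 0, 0, 0], [0, 0, -0.45, 0, 0, 0], [0, 0, -0.65, 0, 0, 0], [0, 0, -0.8, 0, 0, 0], [0, 0, -0.8, 0, 0, 0], [0, 0, -0.8, 0, 0, 0]],
])

```text
time_s: 14.57
eef_pos: [497.7, 248.8, 199.1]
ee_rot: [-0.0, 0.989, 0.149, 0.001]
force: [-0.7, -0.5, 0.2]
grip_width: 0.998
```

```bash
python3 go.py 497.7 249 79
python3 look.py a9 340 170 370 190
```

```text
t 14.57 pos [497.7 248.8 199.1] F [-0.7 -0.5  0.2] w 0.998 j [ 0.25  0.41  1.45 -0.    1.28  1.52]
shift/150 [-0.001 -0.001  0.801] mm [ -0.2  -0.2 120.1] turn [ 0.0001 -0.0014 -0.0001]
```

View pics/a9.png

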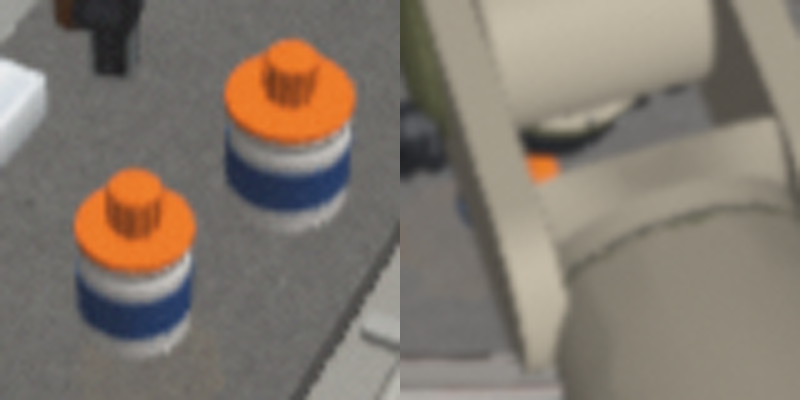

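Both stoppers are flat on their rims (left panel flanges at (135,225) and (290,95)); both jars are upright and the gripper is clear.

```bash
python3 -c "
from rig import order
print(order.finish_job())"
```

```text
the job is handed in; nothing more can be done
None
```

Both jars are closed with their own stoppers, and I handed the job in at about 14.6 s of the 58 s allowed.

**What I did:** I told the two sizes apart by flange and rim widths in the top picture. The right-hand stopper and jar are the large pair, the left-hand ones the small pair. I gripped each stopper by its knob, lowered it into its jar until it touched, then let go and raised the gripper clear.

**Last checks:**
- **Large stopper:** contact came at a tool height of 77.9 mm, against 77.8 mm expected for fully home, with about 11.5 N.
- **Small stopper:** contact came at 79.2 mm, matching the 79.2 mm expected, with about 7 N.
- **Final scene picture:** both flanges lie flat on their rims, both jars stand upright, and the open gripper is 120 mm above where it let go.

**What disagreed or went unchecked:** the two cameras differed by about 5 mm in y on the jar positions, so I used a fit to both. The scene view then showed each stopper within about 1 mm of its jar before lowering. The arm blocked the top camera at the end, so the final visual check is from the scene camera only.

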